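# Lock the press post with a linchpin

### The job

Lock the post of the small sample press with the linchpin that lies in the cradle: feel gently for the hole, push the pin through the post until its shoulder is up against it, let go, then swing the pin's ring over the top of the post and fully down behind the pin's tip. Force nothing, and leave the beaker and the plaster block where they are.

Things in the scene. Friction and masses are not known exactly. Their poses are not given: they have to be found in the camera images.
- press: grey sample press, fixed: foot 96 x 80 x 12 mm, housing 54 x 56 mm, steel collar with its top 50 mm up, a steel post rising from the middle. Origin: centre of the foot's underside, on the post's axis; z up; +x is the way the pin is pushed in. The post's front face is at x = -11 mm, its back face at +11 mm; it is 24 mm wide (y).
- post_collar (a point): centre of the collar's top, 50 mm above the press's origin, same axes. The post's level hole runs along x at y = 0, 9.6 mm wide, 13.6 mm high. The post's height is unknown: the hole's centre is 16 to 38 mm above this point, not reported: look or feel for it. The post's top is 24 mm above the hole's centre. It slides up or down only against about 8 N of friction.
- cradle: aluminium cradle, fixed: foot 90 x 60 x 8 mm, block 22 mm wide; origin: centre of the foot's underside; x along the parked pin towards its tip. The pin's axis lies 44 mm above the origin; two cheeks beside the shank reach 47 mm up. The pin lifts straight out.
- pin_tab (a point): where to grasp the steel linchpin (0.1 kg): in its upright tab, 10 mm thick (y), 16 mm long (x); top 14 mm above this point, foot of the tab 18 mm below. x points along the pin to its tip, z up the tab. The pin's axis is 26 mm below. Head 36 x 16 x 16 mm on that axis; its front face, the shoulder, is 16 mm ahead (+x) of this point.
- pin_tip (a point): end of the pin's nose, on the pin's axis: 52 mm ahead (+x) and 26 mm below pin_tab, axes alike. From the shoulder the flat shank runs 36 mm to here, 8 mm wide (y), 12 mm high (z), the last 10 mm tapering evenly to a nose 5 mm wide, 9 mm high. Let go in the hole, the pin droops by about 0.1 rad, nose up.
- ring (a joint): angle (rad) of the pin's ring: a U of 5 mm wire, 45 mm wide, hinged on the head about the pin's y axis, 14 mm behind (-x) and 26 mm below pin_tab. 0 = points backwards, level; 1.57 = upright; 3.14 = level forwards, round the post; stop at 3.2. Starts at 0.95 to 1.3; stays where it is left (hinge friction, about 0.7 N at the bow).
- ring_bow (a point): middle of the ring's bow (centre of the wire), 74 mm from the hinge; it swings over the post and comes down behind the pin's tip
- beaker_100: clear beaker, 54 mm wide, 68 mm high, a bystander; origin under its centre
- plaster_block: plaster block 62 x 68 x 58 mm with a bore, a bystander; origin under its centre
There are look-alikes about, which are no part of the job. What is shaped like the press but green or yellow is not meant.

How it is judged:
By the outcome, as a careful person would: the job done as asked, in the order asked, and still so for the second after the job is handed in, with the robot touching nothing.
It also fails if it takes over 67 s, if anything falls off the work surface, if the arm or the gripper's body presses on something with over 40 N, if the wrist force passes 120 N, or if a joint passes its speed limit or range.

### The arm

A 6-joint arm with a two-finger parallel gripper is mounted at the origin on a cart in front of the work surface, level with it; the furniture and walls round the work are solid. World frame = base frame: x ahead of the robot, y to its left, z up, the work surface at z = 0. Lengths are in m, angles in rad, forces in N, time in s.
With the tool pointing down it reaches from about 0.35 to 0.85 m from the base axis. Payload 8.1 kg.
Tool frame: the origin (TCP) lies midway between the tips of the shut fingers; the grasp point (between the pads) lies 19 mm behind it; z points along the fingers, y is the direction in which the jaws open and shut (so a half turn about z gives the same grasp; the last joint's range is limited). The gripper opens to 93 mm and grips with 3 to 60 N. Pads are 15 mm wide; open, the fingers measure 128 mm over their backs; the gripper's body (75 mm by 188 mm) begins 65 mm behind the grasp point.
Start: joints at [-1.305, 0.13, 1.488, -0, 1.523, -0.085], TCP at [0.206, -0.563, 0.185] pointing down, gripper open.
Joint ranges: [-2.96, 2.96], [-0.89, 2.26], [0.02, 2.5], [-1.34, 4.48], [0, 2.73], [-2.66, 2.66]. Speed limits (rad/s): [2.39, 2.39, 2.79, 3.14, 3.14, 3.14].

### API

Orientations are given as a rotation vector (axis times angle).
In Python, from plant import robot gives the robot as it stands. The module is installed in compiled form; this text tells all that it offers.
- The arm moves only by the shell command python3 -m pendant 'ROWS' [FORCE]. ROWS is JSON, a list of rows, each an object with "translation": the shift along the tool's x, y, z in mm, a list of three; "twist": the turn, a rotation vector about the tool's x, y, z in rad, a list of three; "grip": the opening, from -1 (shut) to 1 (fully open). A call has exactly 10 rows; each row shifts and turns the pose as measured when the row begins, along the tool's axes as they then stand; what a row does not reach is not made up. A row lasts 1/10 s, in which the tool goes at most 50 mm and 8.59 degrees, less where a joint would pass 70% of its speed; a pose out of reach is approached as far as the arm can. A call is refused whole if a number of a shift passes 50 or a number of a turn 0.15, either way. A call with a gripper value outside its range is refused whole. The fingers move at their own pace and stop on an object; FORCE is the grip in N (left out, the last holds). Time passes only in rows, so rows that do not move let the fingers close, or fill a call up. It gives the time, the measured TCP pose, the force and the opening at its end, in the units of the state.
- robot.read_state(): the state, without advancing time (a new reading comes with each control period).
- robot.read_camera(name): name is "side" or "top" or "wrist"; returns (picture, depth): 384x512x3 uint8, red, green, blue; 384x512 float32, m along the optical axis (not along the pixel's ray), 0 where there is no reading.
- robot.camera_info(name): a dict with "vertical_fov" (degrees; the focal length in pixels is half the picture's height over the tangent of half this angle, whatever the lens; pixels are square), "cx", "cy" (the principal point, pixels), "cam_to_world" (4x4, takes a point from camera to world coordinates). Camera axes: x right, y up, looking along -z (the intrinsics and any distortion apply to the point x, -y, -z); pixel columns grow to the right and rows downward; lengths in m; the calibration is good to about 2 mm. A picture is of the moment at which its call begins: read the wrist's pose just before it. camera_info takes no time and is no camera call; for the wrist camera it gives the pose at the moment of the call.
- robot.close_job(): hands the job in, once; it reports no verdict.
The state is a dict: "t": time; "q": joint angles; "dq": joint speeds; "joint_torque": joint torques, N m; "tool_pos": TCP position; "orientation": TCP orientation; "force": force on the tool from outside, world axes, zero at the start; "wrist_torque": the same for the moment, N m; "opening": finger opening in m.
Only numpy, scipy, OpenCV 4.12 (cv2) and the standard library are available. Lean on these libraries where they do the work, as an engineer would, in place of code of your own. Each camera call takes 0.05 s, during which the arm holds its last target. There are 200 camera calls.

## Working session

There is one attempt and no reset: what is moved stays moved. The work goes in short steps, Python scripts to look and compute and a shell command to move; the robot and the scene stay as the last step left them, time stands still between calls to the robot, and variables do not carry over. Pictures are saved under pics/ and viewed, about 8 in all and at most 12, crops included, and the job is handed in when it is done.

```bash
mkdir -p pics; cat > h.py <<'E'
import numpy as np,cv2
from plant import robot
from scipy.spatial.transform import Rotation as R
def snap(n):
    ci=robot.camera_info(n); im,d=robot.read_camera(n); np.savez(f'{n}.npz',im=im,d=d,T=np.array(ci['cam_to_world']),f=192/np.tan(np.radians(ci['vertical_fov']/2)),c=[ci['cx'],ci['cy']]); return im,d,ci
def px(n,u,v,dd=None):
    z=np.load(f'{n}.npz'); k=z['d'][int(v)-1:int(v)+2,int(u)-1:int(u)+2]; d=dd or np.median(k)
    p=np.array([(u-z['c'][0])*d/z['f'],-(v-z['c'][1])*d/z['f'],-d,1]); return (z['T']@p)[:3]
def proj(n,p):
    z=np.load(f'{n}.npz'); q=np.linalg.inv(z['T'])@np.r_[p,1]; return z['c'][0]+z['f']*q[0]/-q[2], z['c'][1]-z['f']*q[1]/-q[2]
def save(im,name): cv2.imwrite(f'pics/{name}.png',im[:,:,::-1])
E
python3 - <<'E'
from h import *
for n in ['side','top']:
    im,d,ci=snap(n); print({k:np.round(v,3) if k!='x' else v for k,v in ci.items() if not isinstance(v,str)})
    save(cv2.resize(im,None,fx=1.5,fy=1.5),n+'0')
print(robot.read_state())
E
```

```text
{'vertical_fov': np.float64(50.177), 'cx': np.float64(251.156), 'cy': np.float64(193.353), 'cam_to_world': array([[-0.968,  0.122, -0.222,  0.212],
       [-0.253, -0.451,  0.856,  0.844],
       [ 0.004,  0.884,  0.467,  0.59 ],
       [ 0.   ,  0.   ,  0.   ,  1.   ]])}
{'vertical_fov': np.float64(56.078), 'cx': np.float64(257.232), 'cy': np.float64(185.597), 'cam_to_world': array([[-0.022,  0.993, -0.113,  0.358],
       [-1.   , -0.019,  0.023, -0.085],
       [ 0.021,  0.114,  0.993,  0.916],
       [ 0.   ,  0.   ,  0.   ,  1.   ]])}
{'t': 0.1, 'q': array([-1.30545514e+00,  1.31077164e-01,  1.48918148e+00,  1.88676783e-05,
        1.52302899e+00, -8.53833959e-02]), 'dq': array([-0.00011327, -0.00201928, -0.00179705, -0.00166692, -0.00100181,
       -0.0003415 ]), 'joint_torque': array([ 3.22797296e-04, -5.61341214e+01, -4.93096590e+01,  7.68799754e-02,
        2.93181126e-02, -5.05973571e-05]), 'tool_pos': array([ 0.20603038, -0.56289288,  0.18379138]), 'orientation': array([-3.09174763e+00, -5.47801363e-01,  2.09648114e-04]), 'force': array([-0.63790804,  0.60973213,  0.00205487]), 'wrist_torque': array([ 0.05532654, -0.00866907,  0.06380287]), 'opening': 0.09301635188090936}
```

View pics/top0.png

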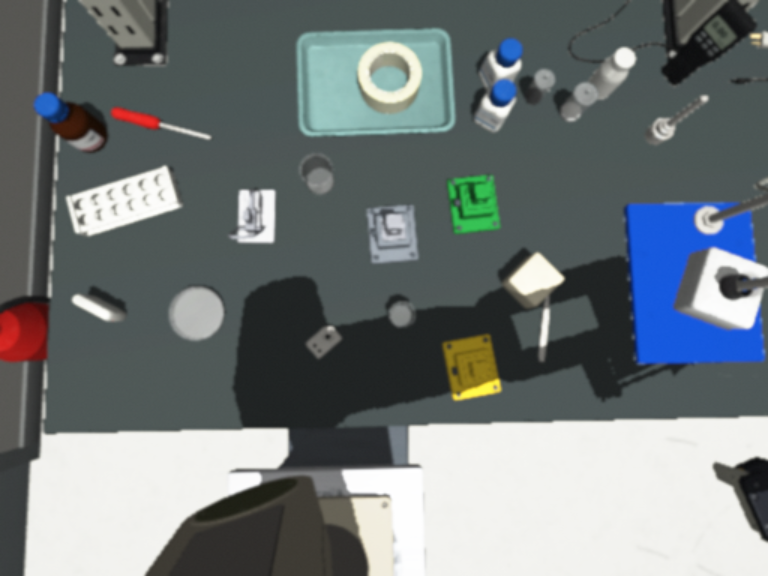

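View pics/side0.png

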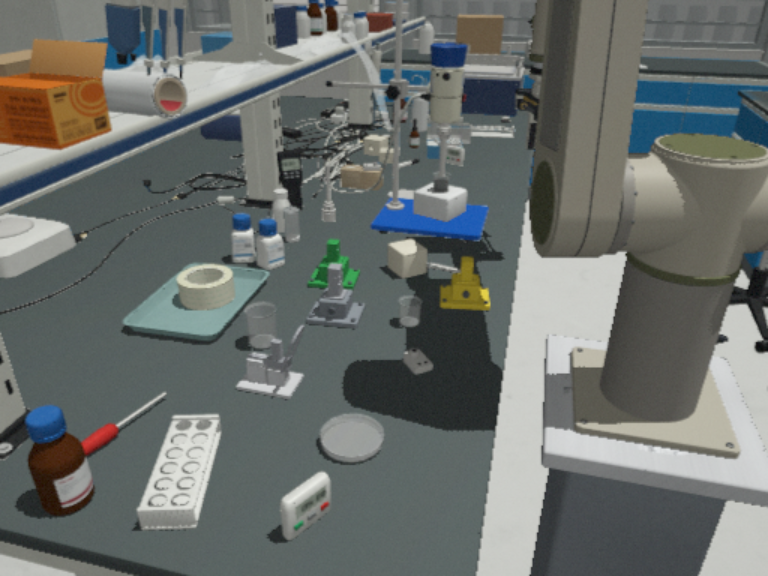

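Top view: the white-footed cradle with the pin is at (255,216) and the grey press at (392,234). Look-alikes are the green press (474,203) and the yellow press (471,367), both excluded by colour. The beaker candidates are (317,173) and (400,313), and the plaster block is at (533,279). I choose grey at (392,234) and check it in a crop.

```bash
python3 - <<'E'
from h import *
im=np.load('top.npz')['im']; s=np.load('side.npz')['im']
a=cv2.resize(im[105:190,145:300],None,fx=5,fy=5,interpolation=cv2.INTER_CUBIC)[:, :775]
b=cv2.resize(s[165:270,150:260],None,fx=5,fy=5,interpolation=cv2.INTER_CUBIC)
save(a,'topc'); save(b,'sidec')
for n,u,v in [('top',170,144),('top',261,156),('top',161,127),('top',181,127),('top',182,160),('top',159,160),('top',212,119),('top',267,208),('top',355,186)]: print(n,u,v,px(n,u,v).round(3))
# foot pixels of press: height 8..16mm ; cradle foot 4..12
z=np.load('top.npz');vv,uu=np.mgrid[:384,:512];d=z['d']
P=np.stack([(uu-z['c'][0])*d/z['f'],-(vv-z['c'][1])*d/z['f'],-d,np.ones_like(d)],-1)@z['T'].T
for nm,(u0,u1,v0,v1) in dict(cr=(150,190,118,170),pr=(238,285,130,182)).items():
    Q=P[v0:v1,u0:u1,:3].reshape(-1,3); 
    print(nm,np.histogram(Q[:,2],bins=np.arange(-.01,.16,.005)))
    m=(Q[:,2]>.006)
    r=cv2.minAreaRect((Q[m][:,:2]*1000).astype(np.float32)); print(r)
E
```

```text
top 170 144 [0.563 0.105 0.051]
top 261 156 [ 0.528 -0.116  0.057]
top 161 127 [0.618 0.138 0.006]
top 181 127 [0.617 0.087 0.007]
top 182 160 [0.532 0.084 0.004]
top 159 160 [0.533 0.143 0.004]
top 212 119 [0.639 0.007 0.002]
top 267 208 [ 0.405 -0.13   0.002]
top 355 186 [ 0.45  -0.341  0.058]
cr (array([  5, 702, 558, 379,  36,   6,  15,   9,  13,  29,  24, 111,  63,
         8,   6,   8,   5,  10,  29,   7,   3,   3,   5,  12,  19,   4,
         0,   0,   0,   0,   0,   0,   0]), array([-0.01 , -0.005,  0.   ,  0.005,  0.01 ,  0.015,  0.02 ,  0.025,
        0.03 ,  0.035,  0.04 ,  0.045,  0.05 ,  0.055,  0.06 ,  0.065,
        0.07 ,  0.075,  0.08 ,  0.085,  0.09 ,  0.095,  0.1  ,  0.105,
        0.11 ,  0.115,  0.12 ,  0.125,  0.13 ,  0.135,  0.14 ,  0.145,
        0.15 ,  0.155]))
((475.5638427734375, 47.84516906738281), (340.8074645996094, 96.52470397949219), 32.70718002319336)
pr (array([  2, 729, 548, 125, 454,  41,   9,  11,  13,  16, 122, 174,  46,
         4,   3,   7,   7,   3,   4,   5,   6,   3,  46,  56,   0,   0,
         0,   0,   0,   0,   0,   0,   0]), array([-0.01 , -0.005,  0.   ,  0.005,  0.01 ,  0.015,  0.02 ,  0.025,
        0.03 ,  0.035,  0.04 ,  0.045,  0.05 ,  0.055,  0.06 ,  0.065,
        0.07 ,  0.075,  0.08 ,  0.085,  0.09 ,  0.095,  0.1  ,  0.105,
        0.11 ,  0.115,  0.12 ,  0.125,  0.13 ,  0.135,  0.14 ,  0.145,
        0.15 ,  0.155]))
((473.74749755859375, -121.26815795898438), (228.04849243164062, 81.5688705444336), 2.1756224632263184)
```

View pics/topc.png

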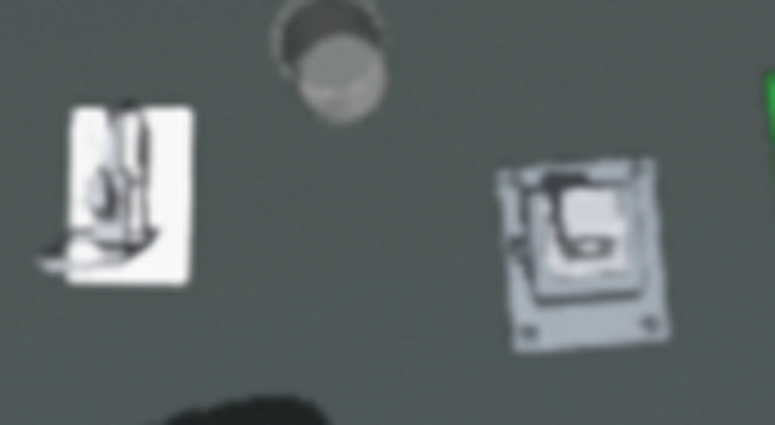

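View pics/sidec.png

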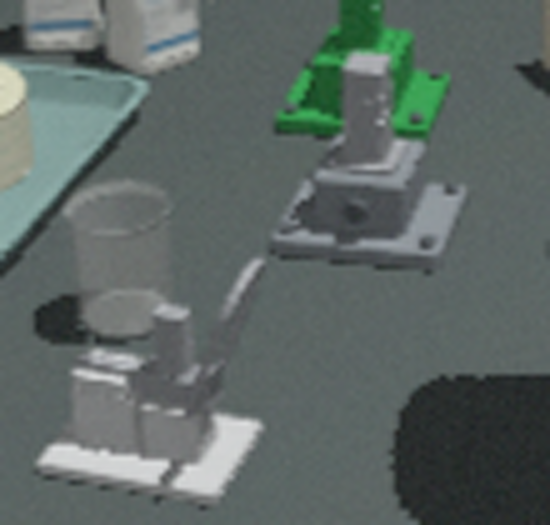

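Top crop: the cradle runs along world +x, with the tip up in the image, the tab at (105,195) and the bow at (45,262). The press is grey with the post top at (590,215), yawed about 0.1 rad. Side crop confirms it: grey press with its post (365,110), green one behind. Next, the wrist camera geometry.

```bash
python3 - <<'E'
from h import *
s=robot.read_state(); Rt=R.from_rotvec(s['orientation']).as_matrix(); ci=robot.camera_info('wrist'); T=np.array(ci['cam_to_world'])
print(Rt.round(3)); print('cam in tool', (Rt.T@(T[:3,3]-s['tool_pos'])).round(3)); print((Rt.T@T[:3,:3]).round(3),ci['vertical_fov'],ci['cx'],ci['cy'])
z=np.load('top.npz');vv,uu=np.mgrid[:384,:512];d=z['d']
P=(np.stack([(uu-z['c'][0])*d/z['f'],-(vv-z['c'][1])*d/z['f'],-d,np.ones_like(d)],-1)@z['T'].T)[...,:3]
Q=P.reshape(-1,3)
for nm,(x0,x1,y0,y1,zl,zh) in dict(crfoot=(.5,.65,.06,.17,.0035,.013),cr=(.5,.65,.06,.17,.04,.052),tab=(.5,.65,.06,.17,.075,.1),prfoot=(.44,.62,-.18,-.06,.0075,.018),house=(.44,.62,-.18,-.06,.035,.055),post=(.44,.62,-.18,-.06,.095,.13),beak=(.55,.7,-.03,.06,.02,.1)).items():
    m=(Q[:,0]>x0)&(Q[:,0]<x1)&(Q[:,1]>y0)&(Q[:,1]<y1)&(Q[:,2]>zl)&(Q[:,2]<zh)
    q=Q[m]; r=cv2.minAreaRect((q[:,:2]*1000).astype(np.float32)); print(nm,m.sum(),q.mean(0).round(4),np.round(r[0],1),np.round(r[1],1),round(r[2],1), np.percentile(q[:,2],90).round(4))
E
```

```text
[[ 0.939  0.344 -0.   ]
 [ 0.344 -0.939  0.002]
 [ 0.    -0.002 -1.   ]]
cam in tool [ 0.084 -0.001 -0.199]
[[ 0.001  0.953  0.303]
 [ 1.    -0.001 -0.   ]
 [ 0.     0.303 -0.953]] 62.447391414872826 253.86241232130158 189.82382108785518
crfoot 462 [0.5724 0.1063 0.0075] [584.9 115.2] [100.4 131.3] 89.1 0.0098
cr 173 [0.5753 0.1119 0.0478] [573.  116.6] [70.5 40.5] 9.4 0.051
tab 52 [0.5486 0.1121 0.0834] [544.5 111.2] [44.  40.4] 82.4 0.0898
prfoot 596 [ 0.5336 -0.1184  0.0117] [ 539.  -118.7] [96.2 80.1] 3.8 0.014
house 358 [ 0.5341 -0.1167  0.0461] [ 539.  -115.4] [54.6 62.3] 3.1 0.0505
post 105 [ 0.5381 -0.1186  0.1048] [ 538.7 -119.1] [21.3 23.4] 0.7 0.1067
beak 290 [0.6382 0.0054 0.0487] [635.3   4.3] [51.3 53.1] 88.1 0.0667
```

```bash
python3 -m pendant '[{"translation":[14,-37,-12],"twist":[0,0,0.117],"grip":1},{"translation":[9,-39,-12],"twist":[0,0,0.117],"grip":1},{"translation":[5,-40,-12],"twist":[0,0,0.117],"grip":1},{"translation":[30,-40,0],"twist":[0,0,0],"grip":1},{"translation":[30,-40,0],"twist":[0,0,0],"grip":1},{"translation":[30,-40,0],"twist":[0,0,0],"grip":1},{"translation":[30,-40,0],"twist":[0,0,0],"grip":1},{"translation":[30,-40,0],"twist":[0,0,0],"grip":1},{"translation":[30,-40,0],"twist":[0,0,0],"grip":0},{"translation":[30,-40,0],"twist":[0,0,0],"grip":0}]' 15
```

```text
t: 1.1
tool_pos: [0.417, -0.1611, 0.2159]
orientation: [-3.129, 0.042, 0.007]
force: [0.8, -0.5, 0.6]
opening: 0.081
```

```bash
python3 -m pendant '[{"translation":[40,-12,0],"twist":[0,0,-0.09],"grip":0},{"translation":[36,-10,0],"twist":[0,0,0],"grip":0},{"translation":[36,-9,0],"twist":[0,0,0],"grip":0},{"translation":[30,-6,0],"twist":[0,0,0],"grip":0},{"translation":[0,0,0],"twist":[0,0,0],"grip":0},{"translation":[0,0,0],"twist":[0,0,0],"grip":0},{"translation":[0,0,0],"twist":[0,0,0],"grip":0},{"translation":[0,0,0],"twist":[0,0,0],"grip":0},{"translation":[0,0,0],"twist":[0,0,0],"grip":0},{"translation":[0,0,0],"twist":[0,0,0],"grip":0}]'
python3 - <<'E'
from h import *
im,d,ci=snap('wrist'); save(cv2.resize(im,None,fx=1.5,fy=1.5),'w1')
np.savez('w1.npz',**np.load('wrist.npz'))
z=np.load('wrist.npz');vv,uu=np.mgrid[:384,:512]
Q=(np.stack([(uu-z['c'][0])*d/z['f'],-(vv-z['c'][1])*d/z['f'],-d,np.ones_like(d)],-1)@z['T'].T)[...,:3].reshape(-1,3)
for nm,(x0,x1,y0,y1,zl,zh) in dict(foot=(.45,.62,-.18,-.06,.009,.015),house=(.45,.62,-.18,-.06,.046,.053),post=(.45,.62,-.18,-.06,.1,.115)).items():
    m=(Q[:,0]>x0)&(Q[:,0]<x1)&(Q[:,1]>y0)&(Q[:,1]<y1)&(Q[:,2]>zl)&(Q[:,2]<zh)
    q=Q[m]; r=cv2.minAreaRect((q[:,:2]*1000).astype(np.float32)); print(nm,m.sum(),q.mean(0).round(4),np.round(r[0],1),np.round(r[1],1),round(r[2],1), np.median(q[:,2]).round(4))
E
```

```text
t: 2.1
tool_pos: [0.561, -0.1094, 0.2127]
orientation: [-3.125, -0.115, 0.013]
force: [-0.1, 0.2, 0.3]
opening: 0.0466
foot 1795 [ 0.554  -0.1168  0.0109] [ 539.4 -117. ] [94.9 79.6] 4.2 0.0108
house 475 [ 0.5454 -0.116   0.0486] [ 539.1 -117.7] [45.3 47.9] 4.2 0.0487
post 490 [ 0.5397 -0.1172  0.1041] [ 539.3 -117.4] [22.2 22.8] 4.3 0.1042
```

View pics/w1.png

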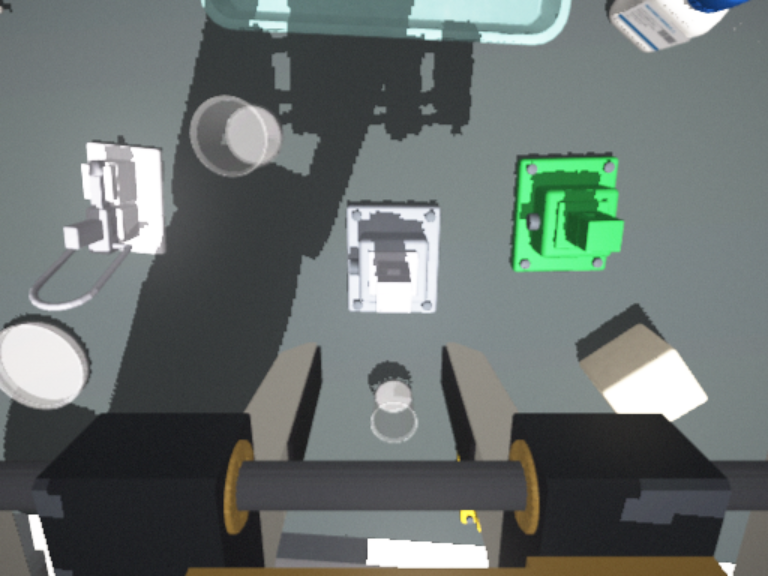

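The wrist view shows the grey press in the centre, its hole in the back face at (397,270), the post top at (393,292), and knobs on the +y side. The beaker is at (235,135), the small cup at (393,405) and the plaster at (643,370). The cradle with the pin is at (125,200), ring bow at (40,295). Next I move over the cradle.

```bash
python3 -m pendant '[{"translation":[8,-45,-5],"twist":[0,0,0.07],"grip":0},{"translation":[6,-45,-5],"twist":[0,0,0],"grip":0},{"translation":[6,-45,0],"twist":[0,0,0],"grip":0},{"translation":[6,-45,0],"twist":[0,0,0],"grip":0},{"translation":[5,-42,0],"twist":[0,0,0],"grip":0},{"translation":[0,0,0],"twist":[0,0,0],"grip":0},{"translation":[0,0,0],"twist":[0,0,0],"grip":0},{"translation":[0,0,0],"twist":[0,0,0],"grip":0},{"translation":[0,0,0],"twist":[0,0,0],"grip":0},{"translation":[0,0,0],"twist":[0,0,0],"grip":0}]'
python3 - <<'E'
from h import *
im,d,ci=snap('wrist'); save(cv2.resize(im[0:300],None,fx=1.5,fy=1.5),'w2')
np.savez('w2.npz',**np.load('wrist.npz'))
z=np.load('wrist.npz');vv,uu=np.mgrid[:384,:512]
Q=(np.stack([(uu-z['c'][0])*d/z['f'],-(vv-z['c'][1])*d/z['f'],-d,np.ones_like(d)],-1)@z['T'].T)[...,:3].reshape(-1,3)
for nm,(x0,x1,y0,y1,zl,zh) in dict(foot=(.49,.65,.06,.17,.005,.010),block=(.53,.65,.06,.17,.042,.05),tab=(.53,.65,.08,.17,.077,.09),ring=(.44,.535,.05,.18,.05,.14)).items():
    m=(Q[:,0]>x0)&(Q[:,0]<x1)&(Q[:,1]>y0)&(Q[:,1]<y1)&(Q[:,2]>zl)&(Q[:,2]<zh)
    q=Q[m]; r=cv2.minAreaRect((q[:,:2]*1000).astype(np.float32)); print(nm,m.sum(),q.mean(0).round(4),np.round(r[0],1),np.round(r[1],1),round(r[2],1), np.median(q[:,2]).round(4),q.max(0).round(3),q.min(0).round(3))
# hole from w1
z=np.load('w1.npz');r=z['T'][:3,:3]@np.array([(264.7-z['c'][0])/z['f'],-(180-z['c'][1])/z['f'],-1]);o=z['T'][:3,3]
n=np.array([np.cos(.074),np.sin(.074),0]);c=np.array([.5393,-.1173,0])+.011*n
print('hole',o+r*(n@(c-o))/(n@r))
E
```

```text
t: 3.15
tool_pos: [0.5893, 0.1144, 0.2283]
orientation: [-3.128, 0.013, 0.006]
force: [-0.4, -0.1, -0.3]
opening: 0.047
foot 1761 [0.5803 0.1142 0.0068] [574.6 114. ] [59.3 88.9] 88.5 0.0068 [0.619 0.145 0.01 ] [0.529 0.084 0.005]
block 502 [0.5814 0.1142 0.0469] [572.8 119.6] [71.6 42.7] 9.7 0.0465 [0.61  0.137 0.05 ] [0.538 0.093 0.042]
tab 157 [0.5529 0.1152 0.0821] [548.1 115.2] [44.  35.7] 89.6 0.0826 [0.566 0.137 0.084] [0.53  0.093 0.077]
ring 348 [0.5238 0.1152 0.0983] [524.9 115.3] [44.9 20. ] 89.9 0.1017 [0.535 0.138 0.115] [0.515 0.093 0.066]
hole [ 0.55050226 -0.11962112  0.07859459]
```

View pics/w2.png

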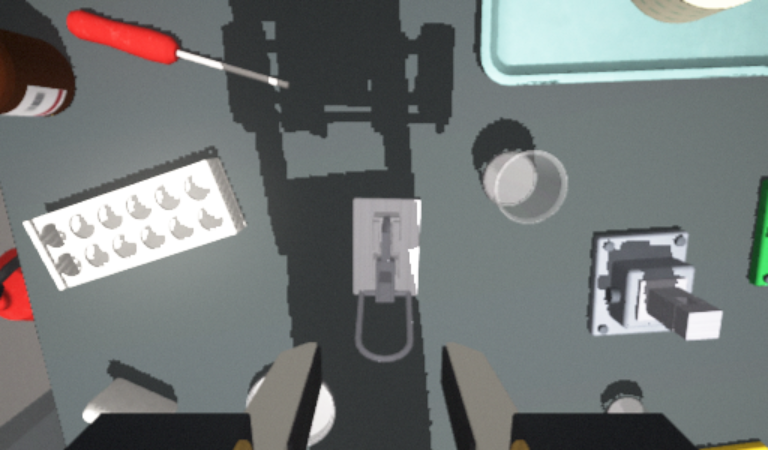

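The pin is straight below: tab at about (385,283), shank (387,240) and bow (385,357). The ring is clear of the tab.

```bash
python3 - <<'E'
from h import *
z=np.load('w2.npz');vv,uu=np.mgrid[:384,:512];d=z['d']
Q=(np.stack([(uu-z['c'][0])*d/z['f'],-(vv-z['c'][1])*d/z['f'],-d,np.ones_like(d)],-1)@z['T'].T)[...,:3].reshape(-1,3)
def sel(x0,x1,y0,y1,zl,zh): return Q[(Q[:,0]>x0)&(Q[:,0]<x1)&(Q[:,1]>y0)&(Q[:,1]<y1)&(Q[:,2]>zl)&(Q[:,2]<zh)]
q=sel(.53,.6,.103,.127,.079,.088);print('tab',len(q),cv2.minAreaRect((q[:,:2]*1000).astype(np.float32)),q.mean(0),q.min(0),q.max(0))
q=sel(.57,.66,.107,.121,.042,.056);print('shank',len(q),q.mean(0),q.min(0),q.max(0))
q=sel(.5,.53,.105,.127,.09,.13);print('bow',q.mean(0),q.min(0),q.max(0))
q=sel(.56,.6,.1,.13,.048,.06);print('head',len(q),q.mean(0),q.min(0),q.max(0))
s=robot.read_state();print(s['tool_pos'],R.from_rotvec(s['orientation']).as_matrix().round(4))
im=z['im'];save(cv2.resize(im[125:245,215:305],None,fx=6,fy=5,interpolation=cv2.INTER_CUBIC),'w2c')
E
```

```text
tab 120 ((558.3667602539062, 114.55242156982422), (9.227907180786133, 15.10012435913086), 89.89562225341797) [0.55868231 0.11454862 0.08261227] [0.55080828 0.10992751 0.07910214] [0.56592081 0.1191714  0.0841995 ]
shank 299 [0.58915049 0.11410622 0.04810721] [0.57005094 0.10722603 0.04219581] [0.60984269 0.12090143 0.05198752]
bow [0.51803361 0.1162393  0.11237602] [0.51490959 0.10573902 0.10855672] [0.5211028  0.12669603 0.11486036]
head 242 [0.57738316 0.11435583 0.05030958] [0.5605833  0.10728648 0.04801077] [0.59971003 0.12221048 0.05965193]
[0.58938589 0.11430835 0.22830667] [[ 1.     -0.0088 -0.004 ]
 [-0.0087 -0.9999  0.0131]
 [-0.0041 -0.013  -0.9999]]
```

```bash
python3 -m pendant '[{"translation":[-31,0,10],"twist":[-0.013,0.004,0],"grip":0},{"translation":[0,0,40],"twist":[0,0,0],"grip":0},{"translation":[0,0,40],"twist":[0,0,0],"grip":0},{"translation":[0,0,30],"twist":[0,0,0],"grip":0},{"translation":[0,0,20],"twist":[0,0,0],"grip":0},{"translation":[0,0,12],"twist":[0,0,0],"grip":0},{"translation":[0,0,0],"twist":[0,0,0],"grip":0},{"translation":[0,0,0],"twist":[0,0,0],"grip":0},{"translation":[0,0,0],"twist":[0,0,0],"grip":0},{"translation":[0,0,0],"twist":[0,0,0],"grip":0}]' 5
python3 -c "
from h import *
s=robot.read_state();print(s['tool_pos'],R.from_rotvec(s['orientation']).as_matrix().round(4))"
```

```text
t: 4.2
tool_pos: [0.5617, 0.1086, 0.0766]
orientation: [3.141, -0.029, 0.014]
force: [-0.1, 0.3, 0.9]
opening: 0.0466
[0.56168759 0.10855297 0.0765961 ] [[ 9.998e-01 -1.830e-02  8.800e-03]
 [-1.830e-02 -9.998e-01 -2.000e-04]
 [ 8.800e-03  1.000e-04 -1.000e+00]]
```

```bash
python3 -m pendant '[{"translation":[-3.3,-6,0],"twist":[0,-0.009,0],"grip":0},{"translation":[0,0,0],"twist":[0,0,0],"grip":0},{"translation":[0,0,11],"twist":[0,0,0],"grip":-0.3},{"translation":[0,0,10.5],"twist":[0,0,0],"grip":-0.5},{"translation":[0,0,0],"twist":[0,0,0],"grip":-0.5},{"translation":[0,0,0],"twist":[0,0,0],"grip":-0.5},{"translation":[0,0,0],"twist":[0,0,0],"grip":-1},{"translation":[0,0,0],"twist":[0,0,0],"grip":-1},{"translation":[0,0,0],"twist":[0,0,0],"grip":-1},{"translation":[0,0,0],"twist":[0,0,0],"grip":-1}]' 5
python3 -c "
from h import *
s=robot.read_state();print(s['tool_pos'],R.from_rotvec(s['orientation']).as_matrix().round(4),s['force'],s['wrist_torque'],s['opening'])"
```

```text
t: 5.2
tool_pos: [0.5598, 0.1156, 0.0553]
orientation: [-3.141, 0.028, -0.004]
force: [0.2, -0.7, -1.1]
opening: 0.0004
[0.55975422 0.11561756 0.0553287 ] [[ 9.998e-01 -1.790e-02  2.400e-03]
 [-1.790e-02 -9.998e-01  4.000e-04]
 [ 2.300e-03 -4.000e-04 -1.000e+00]] [ 0.15855519 -0.6996182  -1.14777477] [ 0.01836652  0.01694485 -0.04331097] 0.0004410481504401285
```

The fingers closed on nothing, so I take a look.

```bash
python3 - <<'E'
from h import *
im,d,ci=snap('wrist'); a=im[170:384,130:380]; 
im2,_,_=snap('side'); b=im2[195:275,145:235]
save(np.hstack([cv2.resize(a,(500,428)),cv2.resize(b,(300,428),interpolation=cv2.INTER_CUBIC)]),'g1')
E
```

```text
(no output)
```

View pics/g1.png

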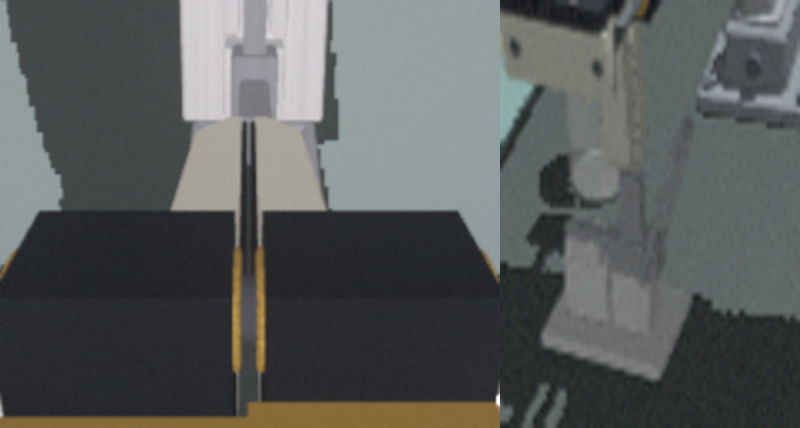

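```bash
python3 - <<'E'
from h import *
z=np.load('wrist.npz');s=robot.read_state()
print('proj tip side',np.round(proj('side',s['tool_pos']),1),'crop',(np.array(proj('side',s['tool_pos']))-[145,195])*[300/90,428/80]+[500,0])
for nm,p in dict(tabtop=[.5585,.1146,.084],tabfoot=[.5585,.1146,.052]).items():
    print(nm,(np.array(proj('side',p))-[145,195])*[300/90,428/80]+[500,0], (np.array(proj('wrist',p))-[130,170])*2)
print('tip wrist',(np.array(proj('wrist',s['tool_pos']))-[130,170])*2)
for u,v in [(255,95),(250,110),(255,70),(255,20),(210,160),(250,125),(290,160),(200,60)]:
    print(u,v,px('wrist',130+u/2,170+v/2).round(4))
for u,v in [(635,150),(632,165),(632,180),(632,200),(632,230),(650,300)]:
    print('s',u,v,px('side',145+(u-500)*.3,195+v*80/428).round(4))
E
```

```text
proj tip side [184.5 237.5] crop [631.68315531 227.19438232]
tabtop [631.00003294 170.36775919] [252.49325554 140.1766339 ]
tabfoot [634.29769707 232.72544271] [251.89351409  98.29416433]
tip wrist [248.83437057  98.71659193]
255 95 [0.5654 0.1136 0.0657]
250 110 [0.5659 0.1152 0.0786]
255 70 [0.5685 0.1134 0.051 ]
255 20 [0.5856 0.1131 0.0485]
210 160 [0.5684 0.1251 0.1143]
250 125 [0.566  0.1152 0.0894]
290 160 [0.5683 0.1054 0.1148]
200 60 [0.557  0.1359 0.0068]
s 635 150 [0.5502 0.1242 0.1014]
s 632 165 [0.5512 0.1281 0.0962]
s 632 180 [0.5564 0.1183 0.0818]
s 632 200 [0.556  0.1207 0.0732]
s 632 230 [0.5567 0.1218 0.0584]
s 650 300 [0.5448 0.1242 0.0256]
```

```bash
python3 - <<'E'
from h import *
z=np.load('w2.npz');d=z['d'];vv,uu=np.mgrid[:384,:512]
C=np.stack([(uu-z['c'][0])*d/z['f'],-(vv-z['c'][1])*d/z['f'],-d],-1)
A=np.array([[0.001,.953,.303],[1,0,0],[0,.303,-.953]])
t=C@A.T*1000+[84,-1,-199]
m=(d>.05)&(d<.3)&(abs(t[...,1])<70)
for r in range(225,285,6):
    i=np.where(m[r])[0]
    if len(i): print(r,i.min(),i.max(),[t[r,c].round(0).tolist() for c in (i.min(),i.max())], [t[r,c].round(0).tolist() for c in i[[len(i)//4]]], [t[r,c].round(0).tolist() for c in (205,300)])
E
```

```text
231 196 311 [[8.0, -33.0, -37.0], [9.0, 31.0, -37.0]] [[8.0, -29.0, -37.0]] [[9.0, -28.0, -38.0], [8.0, 25.0, -36.0]]
237 185 322 [[8.0, -38.0, -44.0], [8.0, 36.0, -45.0]] [[8.0, -30.0, -45.0]] [[8.0, -27.0, -44.0], [8.0, 24.0, -45.0]]
243 181 326 [[8.0, -39.0, -52.0], [8.0, 36.0, -51.0]] [[8.0, -30.0, -52.0]] [[9.0, -26.0, -52.0], [7.0, 23.0, -48.0]]
249 177 330 [[8.0, -39.0, -57.0], [7.0, 37.0, -56.0]] [[9.0, -30.0, -59.0]] [[7.0, -26.0, -55.0], [7.0, 22.0, -55.0]]
255 174 333 [[9.0, -39.0, -64.0], [9.0, 37.0, -64.0]] [[9.0, -30.0, -64.0]] [[6.0, -25.0, -60.0], [5.0, 22.0, -58.0]]
261 170 337 [[7.0, -40.0, -68.0], [8.0, 38.0, -69.0]] [[8.0, -30.0, -69.0]] [[5.0, -25.0, -64.0], [2.0, 22.0, -59.0]]
267 167 340 [[8.0, -40.0, -74.0], [8.0, 37.0, -75.0]] [[8.0, -30.0, -75.0]] [[3.0, -24.0, -65.0], [-1.0, 22.0, -59.0]]
273 163 344 [[8.0, -40.0, -79.0], [9.0, 38.0, -80.0]] [[8.0, -30.0, -79.0]] [[-0.0, -24.0, -66.0], [-3.0, 22.0, -61.0]]
279 63 444 [[35.0, -53.0, -125.0], [35.0, 51.0, -124.0]] [[35.0, -33.0, -125.0]] [[-2.0, -24.0, -68.0], [-7.0, 22.0, -61.0]]
```

```bash
python3 - <<'E'
from h import *
A=np.array([[0.001,.953,.303],[1,0,0],[0,.303,-.953]])
vv,uu=np.mgrid[:384,:512]
for f in ['w1','w2','wrist']:
    z=np.load(f+'.npz');d=z['d']
    C=np.stack([(uu-z['c'][0])*d/z['f'],-(vv-z['c'][1])*d/z['f'],-d],-1)
    t=C@A.T*1000+[84,-1,-199]
    m=(d>.05)&(d<.2)&(t[...,2]<-15)&(abs(t[...,0]-8)<3)&(abs(t[...,1])<60)&(abs(t[...,1])>(6 if f=='wrist' else 0))
    zz=t[...,2][m]; print(f,np.sort(zz)[-12:].round(1), np.sort(t[...,1][m&(t[...,2]>-50)])[[0,-1]].round(1))
z=np.load('side.npz')
s=robot.read_state()['tool_pos']
for dz in (28,32,36): print(dz,(np.array(proj('side',s+[0,0,dz/1000]))-[145,195])*[300/90,428/80]+[500,0])
E
```

```text
w1 [-33.4 -33.4 -33.4 -33.2 -33.2 -33.2 -33.1 -33.1 -33.1 -32.9 -32.9 -32.1] [-38.8  36.4]
w2 [-32.8 -32.7 -32.6 -32.5 -32.5 -32.3 -32.2 -32.2 -32.1 -32.1 -32.  -31.7] [-38.9  36.6]
wrist [-36.1 -35.9 -35.9 -35.3 -34.9 -34.8 -34.6 -34.5 -34.5 -34.  -33.6 -32.5] [-16.1  13.7]
28 [628.76028944 172.53682579]
32 [628.33606372 164.60381004]
36 [627.91013959 156.63903388]
```

The fingertips really end about 31 mm short of the reported TCP: wrist depth gives -32, the side view about -30. They closed just above the tab, touching nothing. I open and go 31 mm lower, with that offset used from here on.

```bash
python3 -m pendant '[{"translation":[0,0,-4],"twist":[0,0,0],"grip":-0.1},{"translation":[0,0,0],"twist":[0,0,0],"grip":-0.1},{"translation":[0,0,0],"twist":[0,0,0],"grip":-0.1},{"translation":[-1,1,0],"twist":[0,0,0],"grip":-0.1},{"translation":[0,0,0],"twist":[0,0,0],"grip":-0.1},{"translation":[0,0,11],"twist":[0,0,0],"grip":-0.1},{"translation":[0,0,12],"twist":[0,0,0],"grip":-0.1},{"translation":[0,0,11],"twist":[0,0,0],"grip":-0.1},{"translation":[0,0,0],"twist":[0,0,0],"grip":-0.1},{"translation":[0,0,0],"twist":[0,0,0],"grip":-0.1}]' 5
python3 -m pendant '[{"translation":[0,0,0],"twist":[0,0,0],"grip":-1},{"translation":[0,0,0],"twist":[0,0,0],"grip":-1},{"translation":[0,0,0],"twist":[0,0,0],"grip":-1},{"translation":[0,0,0],"twist":[0,0,0],"grip":-1},{"translation":[0,0,0],"twist":[0,0,0],"grip":-1},{"translation":[0,0,0],"twist":[0,0,0],"grip":-1},{"translation":[0,0,0],"twist":[0,0,0],"grip":-1},{"translation":[0,0,0],"twist":[0,0,0],"grip":-1},{"translation":[0,0,0],"twist":[0,0,0],"grip":-1},{"translation":[0,0,0],"twist":[0,0,0],"grip":-1}]' 5
python3 -c "
from h import *
s=robot.read_state();print(s['tool_pos'],R.from_rotvec(s['orientation']).as_matrix().round(4),s['force'],s['wrist_torque'],s['opening'])"
```

```text
t: 6.3
tool_pos: [0.5578, 0.1144, 0.0215]
orientation: [-3.141, 0.028, -0.001]
force: [-0.2, -0.5, 0.5]
opening: 0.0419
t: 7.3
tool_pos: [0.5583, 0.1145, 0.0223]
orientation: [-3.141, 0.028, -0.003]
force: [-0.4, -0.9, -0.5]
opening: 0.0099
[0.55831073 0.11452213 0.02230915] [[ 9.998e-01 -1.790e-02  1.800e-03]
 [-1.790e-02 -9.998e-01  3.000e-04]
 [ 1.800e-03 -3.000e-04 -1.000e+00]] [-0.35116186 -0.90709293 -0.5217101 ] [ 0.02478737 -0.02026347  0.0509076 ] 0.009926124056023437
```

```bash
python3 -m pendant '[{"translation":[0,0,0],"twist":[0,0,0],"grip":-1},{"translation":[0,0,0],"twist":[0,0,0],"grip":-1},{"translation":[0,0,-10],"twist":[0,0,0],"grip":-1},{"translation":[0,0,-20],"twist":[0,0,0],"grip":-1},{"translation":[0,0,-25],"twist":[0,0,0],"grip":-1},{"translation":[-19,30,-10],"twist":[0,0,-0.03],"grip":-1},{"translation":[-19,38,0],"twist":[0,0,-0.03],"grip":-1},{"translation":[-17,38,0],"twist":[0,0,-0.03],"grip":-1},{"translation":[-16,38,0],"twist":[0,0,0],"grip":-1},{"translation":[-10,38,0],"twist":[0,0,0],"grip":-1}]' 25
python3 -c "
from h import *
s=robot.read_state();print(s['tool_pos'],R.from_rotvec(s['orientation']).as_matrix().round(4),s['force'],s['wrist_torque'],s['opening'])"
```

```text
t: 8.3
tool_pos: [0.4848, -0.071, 0.0957]
orientation: [3.139, 0.133, 0.012]
force: [0.8, -1.0, -1.0]
opening: 0.0098
[ 0.48478402 -0.0710226   0.09573512] [[ 9.964e-01  8.440e-02  7.500e-03]
 [ 8.440e-02 -9.964e-01  2.000e-04]
 [ 7.500e-03  5.000e-04 -1.000e+00]] [ 0.83488653 -1.01277936 -1.0034558 ] [-0.0027349  -0.03050675  0.00702391] 0.009832777684028703
```

```bash
python3 -m pendant '[{"translation":[-24,0,0],"twist":[0,-0.0075,0.01],"grip":-1},{"translation":[0,25,0],"twist":[0,0,0],"grip":-1},{"translation":[0,24,0],"twist":[0,0,0],"grip":-1},{"translation":[0,0,12],"twist":[0,0,0],"grip":-1},{"translation":[0,0,12],"twist":[0,0,0],"grip":-1},{"translation":[0,0,10],"twist":[0,0,0],"grip":-1},{"translation":[0,0,0],"twist":[0,0,0],"grip":-1},{"translation":[0,0,0],"twist":[0,0,0],"grip":-1},{"translation":[0,0,0],"twist":[0,0,0],"grip":-1},{"translation":[0,0,0],"twist":[0,0,0],"grip":-1}]'
python3 - <<'E'
from h import *
s=robot.read_state();print(s['tool_pos'],R.from_rotvec(s['orientation']).as_matrix().round(4),s['force'],s['wrist_torque'])
im,d,ci=snap('wrist'); im2,_,_=snap('side')
save(np.hstack([cv2.resize(im[60:300,150:350],(400,480)),cv2.resize(im2[165:235,200:258],(398,480),interpolation=cv2.INTER_CUBIC)]),'a1')
z=np.load('wrist.npz');vv,uu=np.mgrid[:384,:512]
Q=(np.stack([(uu-z['c'][0])*d/z['f'],-(vv-z['c'][1])*d/z['f'],-d,np.ones_like(d)],-1)@z['T'].T)[...,:3].reshape(-1,3)
def sel(x0,x1,y0,y1,zl,zh): return Q[(Q[:,0]>x0)&(Q[:,0]<x1)&(Q[:,1]>y0)&(Q[:,1]<y1)&(Q[:,2]>zl)&(Q[:,2]<zh)]
q=sel(.45,.62,-.18,-.06,.009,.015);print('foot',cv2.minAreaRect((q[:,:2]*1000).astype(np.float32)),np.median(q[:,2]))
q=sel(.52,.56,-.15,-.08,.1,.115);print('post',cv2.minAreaRect((q[:,:2]*1000).astype(np.float32)),np.median(q[:,2]))
q=sel(.488,.525,-.15,-.08,.07,.1);print('shank',len(q),cv2.minAreaRect((q[:,:2]*1000).astype(np.float32)),np.median(q[:,2]),q.min(0),q.max(0))
E
```

```text
t: 9.3
tool_pos: [0.4629, -0.1261, 0.0635]
orientation: [3.138, 0.11, 0.005]
force: [0.3, 0.1, -0.4]
opening: 0.0101
[ 0.4629021  -0.12609209  0.06348679] [[ 0.9975  0.0702  0.0031]
 [ 0.0702 -0.9975 -0.002 ]
 [ 0.003   0.0022 -1.    ]] [ 0.29197016  0.06246516 -0.42858885] [-0.00415816  0.03303146 -0.02831314]
foot ((538.818359375, -117.19330596923828), (95.40293884277344, 79.48063659667969), 4.060760498046875) 0.010854889022273051
post ((538.5975952148438, -117.38965606689453), (21.81117057800293, 24.0532283782959), 4.082325458526611) 0.10429403609467247
shank 628 ((501.1009521484375, -122.6602783203125), (26.274181365966797, 7.607682228088379), 3.790339708328247) 0.08993683280927524 [ 0.48808994 -0.12729967  0.07945263] [ 0.51433374 -0.1185756   0.09189798]
```

View pics/a1.png

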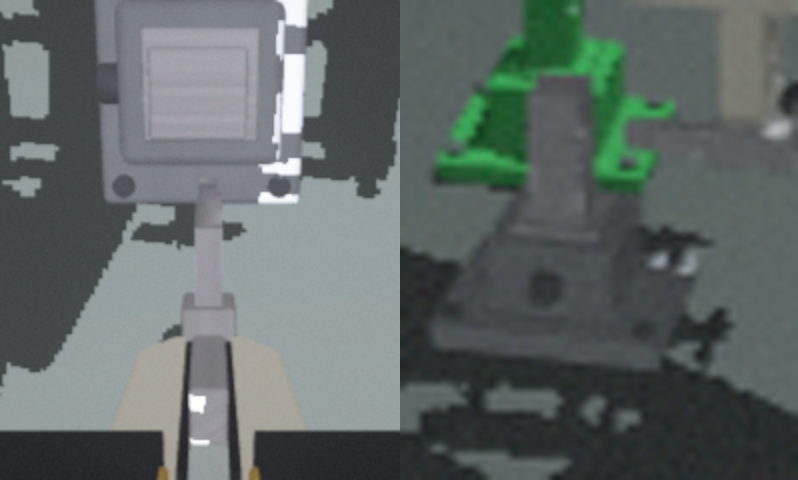

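The picture shows the pin's nose (207,185) aimed at the post front, about 2.7 mm to the -y side of the post centre (200). The shank axis is 3.7 mm above the estimated hole. Correcting, then coming near.

```bash
python3 -m pendant '[{"translation":[0,-2.7,3.7],"twist":[0.002,-0.003,0],"grip":-1},{"translation":[0,0,0],"twist":[0,0,0],"grip":-1},{"translation":[0,0,0],"twist":[0,0,0],"grip":-1},{"translation":[0,0,0],"twist":[0,0,0],"grip":-1},{"translation":[4,0,0],"twist":[0,0,0],"grip":-1},{"translation":[4,0,0],"twist":[0,0,0],"grip":-1},{"translation":[0,0,0],"twist":[0,0,0],"grip":-1},{"translation":[0,0,0],"twist":[0,0,0],"grip":-1},{"translation":[0,0,0],"twist":[0,0,0],"grip":-1},{"translation":[0,0,0],"twist":[0,0,0],"grip":-1}]'
cat > chk.py <<'E'
from h import *
s=robot.read_state();Rt=R.from_rotvec(s['orientation']).as_matrix()
c,sn=np.cos(.071),np.sin(.071);d=(s['tool_pos']-[.5387,-.1173,.0815-.0217])*1000
print('press frame pin_tab/axis err mm: x %.1f y %.2f z %.2f; tip-front %.1f'%(c*d[0]+sn*d[1],-sn*d[0]+c*d[1],d[2],c*d[0]+sn*d[1]+52+11),'yaw %.4f'%np.arctan2(Rt[1,0],Rt[0,0]),'zax',Rt[:,2].round(4),'F',s['force'].round(1),'M',s['wrist_torque'].round(2),'t',s['t'])
E
python3 chk.py
python3 - <<'E'
from h import *
im,d,ci=snap('wrist')
z=np.load('wrist.npz');vv,uu=np.mgrid[:384,:512]
Q=(np.stack([(uu-z['c'][0])*d/z['f'],-(vv-z['c'][1])*d/z['f'],-d,np.ones_like(d)],-1)@z['T'].T)[...,:3].reshape(-1,3)
def sel(x0,x1,y0,y1,zl,zh): return Q[(Q[:,0]>x0)&(Q[:,0]<x1)&(Q[:,1]>y0)&(Q[:,1]<y1)&(Q[:,2]>zl)&(Q[:,2]<zh)]
def rec(q,n):
    r=cv2.minAreaRect((q[:,:2]*1000).astype(np.float32));d=np.array(r[0])-[538.7,-117.3]
    print(n,np.round(r[0],1),np.round(r[1],1),round(r[2],2),'yp %.2f xp %.2f'%(-d[0]*.0709+d[1]*.9975,d[0]*.9975+d[1]*.0709),'z %.4f'%np.median(q[:,2]))
rec(sel(.45,.62,-.18,-.06,.009,.015),'foot')
rec(sel(.52,.56,-.15,-.08,.1,.115),'post')
rec(sel(.496,.512,-.15,-.08,.08,.1),'shank')
E
```

```text
t: 10.4
tool_pos: [0.4723, -0.123, 0.0604]
orientation: [3.139, 0.11, 0.002]
force: [-0.5, 0.2, -1.0]
opening: 0.01
press frame pin_tab/axis err mm: x -66.6 y -1.00 z 0.56; tip-front -3.6 yaw 0.0700 zax [ 1.4e-03 -7.0e-04 -1.0e+00] F [-0.5  0.2 -1. ] M [ 0.03  0.05 -0.02] t 10.4
foot [ 538.8 -117.2] [95.  79.3] 4.03 yp 0.07 xp 0.13 z 0.0109
post [ 538.8 -117.5] [21.8 24.1] 4.1 yp -0.16 xp 0.05 z 0.1043
shank [ 503.9 -120.1] [16.1  7.5] 4.32 yp -0.30 xp -34.91 z 0.0870
```

```bash
python3 -m pendant '[{"translation":[0,-0.2,0.6],"twist":[0,0,0],"grip":-1},{"translation":[0,0,0],"twist":[0,0,0],"grip":-1},{"translation":[2,0,0],"twist":[0,0,0],"grip":-1},{"translation":[2,0,0],"twist":[0,0,0],"grip":-1},{"translation":[1.5,0,0],"twist":[0,0,0],"grip":-1},{"translation":[1.5,0,0],"twist":[0,0,0],"grip":-1},{"translation":[1,0,0],"twist":[0,0,0],"grip":-1},{"translation":[0,0,0],"twist":[0,0,0],"grip":-1},{"translation":[0,0,0],"twist":[0,0,0],"grip":-1},{"translation":[0,0,0],"twist":[0,0,0],"grip":-1}]'
python3 chk.py
```

```text
t: 11.45
tool_pos: [0.481, -0.1222, 0.0597]
orientation: [3.139, 0.11, 0.002]
force: [-0.4, -0.4, -1.2]
opening: 0.0098
press frame pin_tab/axis err mm: x -57.9 y -0.77 z -0.12; tip-front 5.1 yaw 0.0700 zax [ 1.4e-03 -7.0e-04 -1.0e+00] F [-0.4 -0.4 -1.2] M [ 0.02  0.   -0.02] t 11.45
```

Nose is 5 mm in and the force is nil. Continuing with 6 mm more.

```bash
python3 -m pendant '[{"translation":[1.5,0,0],"twist":[0,0,0],"grip":-1},{"translation":[1.5,0,0],"twist":[0,0,0],"grip":-1},{"translation":[1.5,0,0],"twist":[0,0,0],"grip":-1},{"translation":[1,0,0],"twist":[0,0,0],"grip":-1},{"translation":[1,0,0],"twist":[0,0,0],"grip":-1},{"translation":[1,0,0],"twist":[0,0,0],"grip":-1},{"translation":[1,0,0],"twist":[0,0,0],"grip":-1},{"translation":[0,0,0],"twist":[0,0,0],"grip":-1},{"translation":[0,0,0],"twist":[0,0,0],"grip":-1},{"translation":[0,0,0],"twist":[0,0,0],"grip":-1}]'
python3 chk.py
```

```text
t: 12.45
tool_pos: [0.4901, -0.1215, 0.0596]
orientation: [3.139, 0.11, 0.002]
force: [-0.5, -0.6, -1.2]
opening: 0.0099
press frame pin_tab/axis err mm: x -48.7 y -0.77 z -0.15; tip-front 14.3 yaw 0.0699 zax [ 1.3e-03 -6.0e-04 -1.0e+00] F [-0.5 -0.6 -1.2] M [-0.01 -0.01  0.01] t 12.45
```

```bash
python3 -m pendant '[{"translation":[2,0,0],"twist":[0,0,0],"grip":-1},{"translation":[2,0,0],"twist":[0,0,0],"grip":-1},{"translation":[2,0,0],"twist":[0,0,0],"grip":-1},{"translation":[2,0,0],"twist":[0,0,0],"grip":-1},{"translation":[2,0,0],"twist":[0,0,0],"grip":-1},{"translation":[2,0,0],"twist":[0,0,0],"grip":-1},{"translation":[2,0,0],"twist":[0,0,0],"grip":-1},{"translation":[1,0,0],"twist":[0,0,0],"grip":-1},{"translation":[0,0,0],"twist":[0,0,0],"grip":-1},{"translation":[0,0,0],"twist":[0,0,0],"grip":-1}]'
python3 chk.py
```

```text
t: 13.45
tool_pos: [0.5066, -0.1204, 0.0596]
orientation: [3.139, 0.11, 0.002]
force: [-0.0, -0.6, -1.3]
opening: 0.0099
press frame pin_tab/axis err mm: x -32.2 y -0.78 z -0.16; tip-front 30.8 yaw 0.0700 zax [ 1.3e-03 -6.0e-04 -1.0e+00] F [-0.  -0.6 -1.3] M [-0.04  0.01  0.02] t 13.45
```

```bash
python3 -m pendant '[{"translation":[1.5,0,0],"twist":[0,0,0],"grip":-1},{"translation":[1.5,0,0],"twist":[0,0,0],"grip":-1},{"translation":[1,0,0],"twist":[0,0,0],"grip":-1},{"translation":[0.6,0,0],"twist":[0,0,0],"grip":-1},{"translation":[0.6,0,0],"twist":[0,0,0],"grip":-1},{"translation":[0.6,0,0],"twist":[0,0,0],"grip":-1},{"translation":[0.6,0,0],"twist":[0,0,0],"grip":-1},{"translation":[0.6,0,0],"twist":[0,0,0],"grip":-1},{"translation":[0.6,0,0],"twist":[0,0,0],"grip":-1},{"translation":[0.6,0,0],"twist":[0,0,0],"grip":-1}]'
python3 chk.py
```

```text
t: 14.45
tool_pos: [0.5126, -0.12, 0.0593]
orientation: [3.139, 0.11, -0.007]
force: [-5.7, -0.4, 2.6]
opening: 0.0098
press frame pin_tab/axis err mm: x -26.2 y -0.80 z -0.47; tip-front 36.8 yaw 0.0698 zax [-4.2e-03 -6.0e-04 -1.0e+00] F [-5.7 -0.4  2.6] M [-0.04  1.01  0.02] t 14.45
```

Shoulder contact at -5.7 N, with depth as expected. Releasing and lifting.

```bash
python3 -m pendant '[{"translation":[-0.3,0,0],"twist":[0,0,0],"grip":-0.8},{"translation":[0,0,0],"twist":[0,0,0],"grip":-0.6},{"translation":[0,0,0],"twist":[0,0,0],"grip":-0.3},{"translation":[0,0,0],"twist":[0,0,0],"grip":-0.3},{"translation":[0,0,0],"twist":[0,0,0],"grip":-0.3},{"translation":[0,0,-10],"twist":[0,0,0],"grip":-0.3},{"translation":[0,0,-20],"twist":[0,0,0],"grip":-0.3},{"translation":[0,0,-30],"twist":[0,0,0],"grip":-0.3},{"translation":[0,0,-40],"twist":[0,0,0],"grip":-0.3},{"translation":[0,0,-10],"twist":[0,0,0],"grip":-0.3}]' 20
python3 - <<'E'
from h import *
exec(open('chk.py').read())
im,d,ci=snap('wrist'); im2,_,_=snap('side')
save(np.hstack([cv2.resize(im[60:300,150:350],(400,480)),cv2.resize(im2[165:235,200:258],(398,480),interpolation=cv2.INTER_CUBIC)]),'b1')
z=np.load('wrist.npz');np.savez('w3.npz',**z);vv,uu=np.mgrid[:384,:512]
Q=(np.stack([(uu-z['c'][0])*d/z['f'],-(vv-z['c'][1])*d/z['f'],-d,np.ones_like(d)],-1)@z['T'].T)[...,:3].reshape(-1,3)
c,sn=.9975,.0709
P=np.c_[(Q[:,0]-.5387)*c+(Q[:,1]+.1173)*sn,-(Q[:,0]-.5387)*sn+(Q[:,1]+.1173)*c,Q[:,2]]*1000
def sh(n,x0,x1,y0,y1,z0,z1):
    q=P[(P[:,0]>x0)&(P[:,0]<x1)&(P[:,1]>y0)&(P[:,1]<y1)&(P[:,2]>z0)&(P[:,2]<z1)]
    print(n,len(q),*( (q.mean(0).round(1),q.min(0).round(1),q.max(0).round(1)) if len(q) else ()))
sh('post',-14,14,-15,15,98,112);sh('tab',-45,-17,-8,8,108,130);sh('bow',-110,-45,-30,30,90,170);sh('head',-25,-8,-10,10,75,96)
E
```

```text
t: 15.45
tool_pos: [0.5128, -0.1193, 0.174]
orientation: [-3.139, -0.11, 0.006]
force: [0.8, 0.5, 0.3]
opening: 0.0325
press frame pin_tab/axis err mm: x -26.0 y -0.14 z 114.24; tip-front 37.0 yaw 0.0698 zax [-3.7e-03  5.0e-04 -1.0e+00] F [0.8 0.5 0.3] M [ 0.02 -0.05 -0.01] t 15.45
post 720 [ 1.000e+00 -1.000e-01  1.041e+02] [-10.5 -12.   98.5] [ 11.5  11.6 106.3]
tab 248 [-2.870e+01 -1.000e-01  1.167e+02] [-38.2  -5.  108. ] [-21.5   4.6 119.4]
bow 801 [-6.320e+01 -1.000e-01  1.247e+02] [-76.5 -22.5  90.2] [-45.5  22.4 146.5]
head 158 [-19.3   0.3  87.7] [-24.6  -7.3  84.2] [-15.1   7.8  96. ]
```

View pics/b1.png

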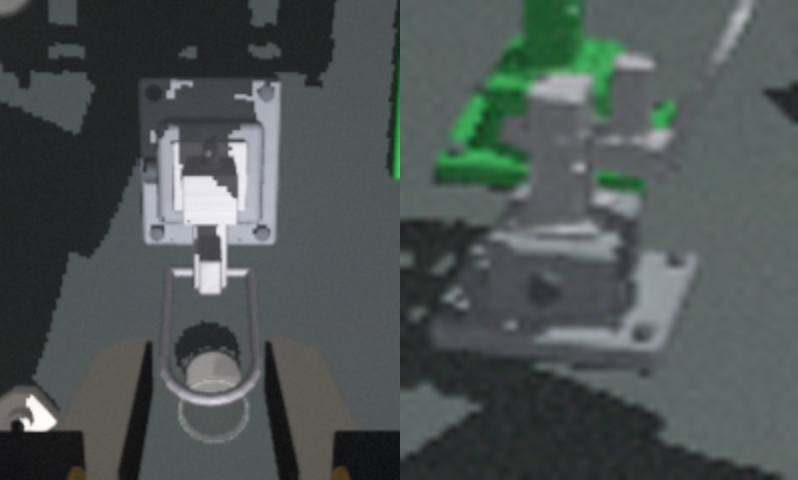

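The picture shows the pin through the post: nose out at the back (210,145), tab (208,270), ring bow at (208,395). The bow sits at press x = -74, z = 144.5 mm. I shut the fingers and go behind the bow.

```bash
python3 -m pendant '[{"translation":[-37,0,0],"twist":[0,-0.004,0],"grip":-1},{"translation":[-37,0,0],"twist":[0,0,0],"grip":-1},{"translation":[0,0,0],"twist":[0,0,0],"grip":-1},{"translation":[0,0,0],"twist":[0,0,0],"grip":-1},{"translation":[0,0,25],"twist":[0,0,0],"grip":-1},{"translation":[0,0,25],"twist":[0,0,0],"grip":-1},{"translation":[0,0,15],"twist":[0,0,0],"grip":-1},{"translation":[0,0,0],"twist":[0,0,0],"grip":-1},{"translation":[0,0,0],"twist":[0,0,0],"grip":-1},{"translation":[0,0,0],"twist":[0,0,0],"grip":-1}]'
cat > rc.py <<'E'
from h import *
s=robot.read_state();Rt=R.from_rotvec(s['orientation']).as_matrix()
c,sn=np.cos(.071),np.sin(.071);d=(s['tool_pos']-[.5387,-.1173,0])*1000
print('finger xp %.1f yp %.1f tip z %.1f'%(c*d[0]+sn*d[1],-sn*d[0]+c*d[1],d[2]+31),'zax',Rt[:,2].round(4),'F',s['force'].round(2),'t',s['t'])
E
python3 rc.py
```

```text
t: 16.55
tool_pos: [0.4329, -0.1216, 0.0947]
orientation: [-3.132, -0.111, 0.035]
force: [0.5, -0.4, 0.0]
opening: 0.0003
finger xp -105.8 yp 3.2 tip z 125.7 zax [-0.0226  0.0066 -0.9997] F [ 0.54 -0.37  0.03] t 16.55
```

```bash
python3 -m pendant '[{"translation":[0,3,-11],"twist":[-0.0066,0.0226,0],"grip":-1},{"translation":[0,0,0],"twist":[0,0,0],"grip":-1},{"translation":[8,0,0],"twist":[0,0,0],"grip":-1},{"translation":[8,0,0],"twist":[0,0,0],"grip":-1},{"translation":[5,0,-1],"twist":[0,0,0],"grip":-1},{"translation":[5,0,-2],"twist":[0,0,0],"grip":-1},{"translation":[5,0,-2],"twist":[0,0,0],"grip":-1},{"translation":[4,0,-1],"twist":[0,0,0],"grip":-1},{"translation":[0,0,0],"twist":[0,0,0],"grip":-1},{"translation":[0,0,0],"twist":[0,0,0],"grip":-1}]'
python3 rc.py
```

```text
t: 17.55
tool_pos: [0.4739, -0.1223, 0.1144]
orientation: [-3.139, -0.112, -0.003]
force: [-0.2, 0.5, 1.2]
opening: 0.0007
finger xp -65.0 yp -0.4 tip z 145.4 zax [ 2.1e-03  7.0e-04 -1.0e+00] F [-0.18  0.46  1.16] t 17.55
```

```bash
python3 -m pendant '[{"translation":[7,0,1],"twist":[0,0,0],"grip":-1},{"translation":[7,0,0.5],"twist":[0,0,0],"grip":-1},{"translation":[8,0,0.5],"twist":[0,0,0],"grip":-1},{"translation":[8,0,1],"twist":[0,0,0],"grip":-1},{"translation":[5,0,1.5],"twist":[0,0,0],"grip":-1},{"translation":[5,0,1.5],"twist":[0,0,0],"grip":-1},{"translation":[4,0,1.5],"twist":[0,0,0],"grip":-1},{"translation":[0,0,0],"twist":[0,0,0],"grip":-1},{"translation":[0,0,0],"twist":[0,0,0],"grip":-1},{"translation":[0,0,0],"twist":[0,0,0],"grip":-1}]'
cat > bow.py <<'E'
from h import *
im,d,ci=snap('wrist'); z=np.load('wrist.npz');vv,uu=np.mgrid[:384,:512]
Q=(np.stack([(uu-z['c'][0])*d/z['f'],-(vv-z['c'][1])*d/z['f'],-d,np.ones_like(d)],-1)@z['T'].T)[...,:3].reshape(-1,3)
c,sn=.9975,.0709
P=np.c_[(Q[:,0]-.5387)*c+(Q[:,1]+.1173)*sn,-(Q[:,0]-.5387)*sn+(Q[:,1]+.1173)*c,Q[:,2]]*1000
s=robot.read_state()
def sh(n,x0,x1,y0,y1,z0,z1):
    q=P[(P[:,0]>x0)&(P[:,0]<x1)&(P[:,1]>y0)&(P[:,1]<y1)&(P[:,2]>z0)&(P[:,2]<z1)]
    print(n,len(q),*( (q.mean(0).round(1),q.min(0).round(1),q.max(0).round(1)) if len(q) else ()))
import sys
sh('ring sides',-35,60,14,30,68,170);sh('ring sides-',-35,60,-30,-14,68,170)
sh('mid ahead of post',15,60,-10,10,68,170)
E
python3 rc.py; python3 bow.py; python3 -c "
from h import *
z=np.load('wrist.npz');save(cv2.resize(z['im'][100:340,130:380],None,fx=2,fy=2),'c1')"
```

```text
t: 18.55
tool_pos: [0.5211, -0.1186, 0.1052]
orientation: [-3.138, -0.112, -0.001]
force: [-1.0, -0.1, 0.7]
opening: 0.0007
finger xp -17.6 yp -0.0 tip z 136.2 zax [ 5.0e-04  1.2e-03 -1.0e+00] F [-1.03 -0.07  0.75] t 18.55
ring sides 189 [-11.4  16.8 142.4] [-33.3  14.   95.6] [ -5.5  22.  169.5]
ring sides- 146 [-12.3 -17.1 137.7] [-34.1 -21.6  91.7] [ -5.4 -14.  169.9]
mid ahead of post 148 [20.3 -0.2 84. ] [15.3 -4.1 74.3] [25.2  3.3 86.6]
```

View pics/c1.png

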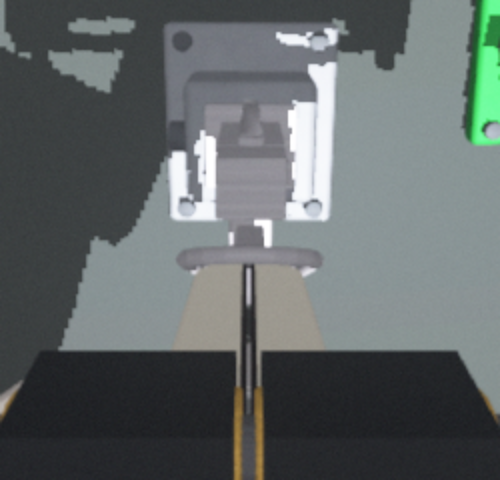

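The picture shows the bow (248,258) past upright, carried on the front of the fingers. The pin's tip (250,110) stands 14 mm out behind the post, so the shoulder is home.

```bash
python3 -m pendant '[{"translation":[4,0,2],"twist":[0,0,0],"grip":-1},{"translation":[4,0,2],"twist":[0,0,0],"grip":-1},{"translation":[3,0,2],"twist":[0,0,0],"grip":-1},{"translation":[3,0,2.5],"twist":[0,0,0],"grip":-1},{"translation":[3,0,2.5],"twist":[0,0,0],"grip":-1},{"translation":[2,0,2],"twist":[0,0,0],"grip":-1},{"translation":[0,0,0],"twist":[0,0,0],"grip":-1},{"translation":[0,0,0],"twist":[0,0,0],"grip":-1},{"translation":[-3,0,0],"twist":[0,0,0],"grip":-1},{"translation":[0,0,-15],"twist":[0,0,0],"grip":-1}]'
python3 rc.py; python3 bow.py
```

```text
t: 19.6
tool_pos: [0.5365, -0.1168, 0.1042]
orientation: [-3.137, -0.112, 0.005]
force: [-0.3, 0.3, 0.1]
opening: 0.0005
finger xp -2.1 yp 0.6 tip z 135.2 zax [-0.0036  0.0025 -1.    ] F [-0.33  0.29  0.09] t 19.6
ring sides 262 [  1.8  17.3 134.9] [-20.   14.  101.1] [  8.9  22.5 169.8]
ring sides- 205 [ -4.2 -18.3 119.1] [-31.1 -22.2  90.4] [  8.4 -14.  168.5]
mid ahead of post 150 [20.3 -0.  85.8] [15.  -3.4 76.7] [24.9  3.3 89. ]
```

```bash
python3 -m pendant '[{"translation":[0,0.6,-8],"twist":[-0.0025,0.0036,0],"grip":-1},{"translation":[10,0,0],"twist":[0,0,0],"grip":-1},{"translation":[9,0,0],"twist":[0,0,0],"grip":-1},{"translation":[0,0,0],"twist":[0,0,0],"grip":-1},{"translation":[0,0,0],"twist":[0,0,0],"grip":-1},{"translation":[0,0,4],"twist":[0,0,0],"grip":-1},{"translation":[0,0,4],"twist":[0,0,0],"grip":-1},{"translation":[0,0,4],"twist":[0,0,0],"grip":-1},{"translation":[0,0,0],"twist":[0,0,0],"grip":-1},{"translation":[0,0,0],"twist":[0,0,0],"grip":-1}]'
python3 rc.py; python3 bow.py;python3 - <<'E'
from h import *
z=np.load('wrist.npz');im2,_,_=snap('side')
save(np.hstack([cv2.resize(z['im'][60:300,150:350],(400,480)),cv2.resize(im2[165:235,200:258],(398,480),interpolation=cv2.INTER_CUBIC)]),'d1')
E
```

```text
t: 20.65
tool_pos: [0.5613, -0.1171, 0.1065]
orientation: [3.137, 0.112, 0.015]
force: [-0.4, -0.1, 1.0]
opening: 0.0004
finger xp 22.5 yp -1.4 tip z 137.5 zax [ 0.0096 -0.0025 -1.    ] F [-0.42 -0.12  1.05] t 20.65
ring sides 21 [ 27.3  15.1 159.1] [ -2.5  14.1 117. ] [ 30.8  22.4 169.9]
ring sides- 62 [ 30.5 -14.9 161.3] [ 29.4 -16.4 148.3] [ 31.2 -14.  170. ]
mid ahead of post 1139 [ 29.2  -0.  147.5] [ 15.1 -10.   77. ] [ 31.6  10.  170. ]
```

View pics/d1.png

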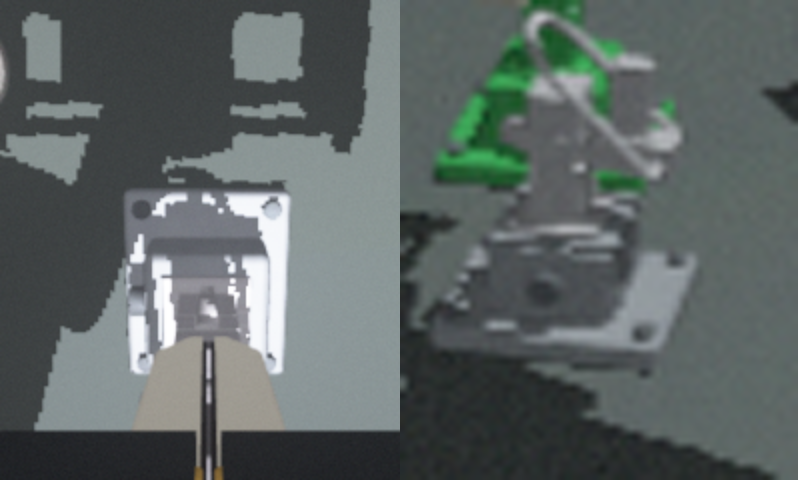

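The side crop shows the bow (540,25) leaning forward just beyond the post top (560,85). The fingers are right above it.

```bash
python3 - <<'E'
from h import *
z=np.load('side.npz')
n=np.array([-.0709,.9975,0]);ex=np.array([.9975,.0709,0]);c0=np.array([.5387,-.1173,0])
for u,v in [(540,22),(560,82),(610,65),(635,60)]:
    U=200+(u-400)*58/398;V=165+v*70/480
    r=z['T'][:3,:3]@np.array([(U-z['c'][0])/z['f'],-(V-z['c'][1])/z['f'],-1]);o=z['T'][:3,3]
    p=o+r*(n@(c0-o))/(n@r);print(u,v,'xp %.1f z %.1f'%(ex@(p-c0)*1000,p[2]*1000))
s=robot.read_state();print((np.array(proj('side',s['tool_pos']+[0,0,.031]))-[200,165])*[398/58,480/70]+[400,0])
E
```

```text
540 22 xp 8.6 z 131.2
560 82 xp 1.2 z 105.6
610 65 xp -19.4 z 115.0
635 60 xp -29.6 z 118.1
[505.909077     2.69759084]
```

```bash
python3 -m pendant '[{"translation":[-9,-1.4,0],"twist":[0.0025,-0.0096,0],"grip":-1},{"translation":[0,0,0],"twist":[0,0,0],"grip":-1},{"translation":[0,0,0],"twist":[0,0,0],"grip":-1},{"translation":[0,0,3],"twist":[0,0,0],"grip":-1},{"translation":[0,0,3],"twist":[0,0,0],"grip":-1},{"translation":[2,0,3],"twist":[0,0,0],"grip":-1},{"translation":[2,0,3],"twist":[0,0,0],"grip":-1},{"translation":[2,0,3],"twist":[0,0,0],"grip":-1},{"translation":[0,0,0],"twist":[0,0,0],"grip":-1},{"translation":[0,0,0],"twist":[0,0,0],"grip":-1}]'
python3 rc.py; python3 - <<'E'
from h import *
im2,_,_=snap('side')
save(cv2.resize(im2[160:220,200:258],None,fx=9,fy=9,interpolation=cv2.INTER_CUBIC),'e1')
E
```

```text
t: 21.75
tool_pos: [0.5598, -0.1162, 0.0919]
orientation: [3.138, 0.112, 0.005]
force: [1.1, -0.3, 1.0]
opening: 0.0004
finger xp 21.1 yp -0.4 tip z 122.9 zax [ 0.0031 -0.0015 -1.    ] F [ 1.09 -0.34  0.98] t 21.75
```

View pics/e1.png

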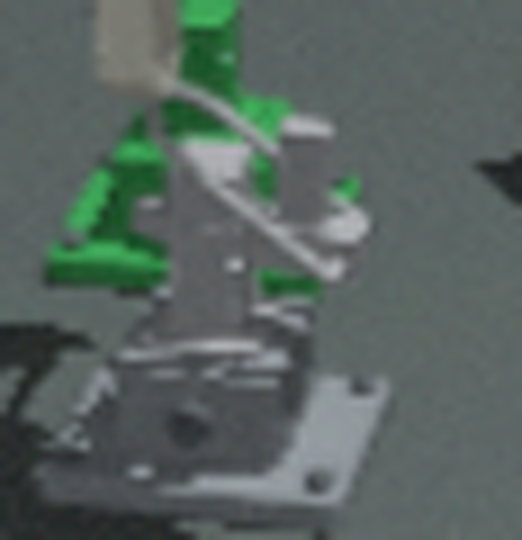

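The picture shows the finger bottom (100-165,85) resting on the bow, the ring now slanting down towards the back of the post. Pressing on along the arc.

```bash
python3 -m pendant '[{"translation":[1,0,3],"twist":[0,-0.003,0],"grip":-1},{"translation":[2,0,3],"twist":[0,0,0],"grip":-1},{"translation":[2,0,3],"twist":[0,0,0],"grip":-1},{"translation":[2,0,3],"twist":[0,0,0],"grip":-1},{"translation":[2,0,3],"twist":[0,0,0],"grip":-1},{"translation":[1,0,3],"twist":[0,0,0],"grip":-1},{"translation":[1,0,3],"twist":[0,0,0],"grip":-1},{"translation":[0,0,0],"twist":[0,0,0],"grip":-1},{"translation":[0,0,0],"twist":[0,0,0],"grip":-1},{"translation":[0,0,0],"twist":[0,0,0],"grip":-1}]'
python3 rc.py; python3 - <<'E'
from h import *
im2,_,_=snap('side')
save(cv2.resize(im2[160:220,200:258],None,fx=9,fy=9,interpolation=cv2.INTER_CUBIC),'e2')
E
```

```text
t: 22.8
tool_pos: [0.5713, -0.1153, 0.0685]
orientation: [3.138, 0.112, -0.002]
force: [1.0, 0.3, 1.4]
opening: 0.0008
finger xp 32.6 yp -0.3 tip z 99.5 zax [-0.0013 -0.0015 -1.    ] F [0.96 0.33 1.41] t 22.8
```

```bash
python3 -m pendant '[{"translation":[1.5,0,2],"twist":[0,0,0],"grip":-1},{"translation":[1.5,0,2],"twist":[0,0,0],"grip":-1},{"translation":[1,0,2],"twist":[0,0,0],"grip":-1},{"translation":[0,0,2],"twist":[0,0,0],"grip":-1},{"translation":[0,0,1.5],"twist":[0,0,0],"grip":-1},{"translation":[0,0,1.5],"twist":[0,0,0],"grip":-1},{"translation":[0,0,0],"twist":[0,0,0],"grip":-1},{"translation":[0,0,0],"twist":[0,0,0],"grip":-1},{"translation":[0,0,0],"twist":[0,0,0],"grip":-1},{"translation":[0,0,0],"twist":[0,0,0],"grip":-1}]'
python3 rc.py; python3 - <<'E'
from h import *
im2,d,_=snap('side'); z=np.load('side.npz');vv,uu=np.mgrid[:384,:512]
Q=(np.stack([(uu-z['c'][0])*d/z['f'],-(vv-z['c'][1])*d/z['f'],-d,np.ones_like(d)],-1)@z['T'].T)[...,:3].reshape(-1,3)
c,sn=.9975,.0709
P=np.c_[(Q[:,0]-.5387)*c+(Q[:,1]+.1173)*sn,-(Q[:,0]-.5387)*sn+(Q[:,1]+.1173)*c,Q[:,2]]*1000
q=P[(P[:,0]>-45)&(P[:,0]<60)&(P[:,1]>14)&(P[:,1]<32)&(P[:,2]>62)&(P[:,2]<150)]
for a in range(-45,60,6):
    k=q[(q[:,0]>=a)&(q[:,0]<a+6)]
    if len(k): print(a,len(k),k.min(0).round(0),k.max(0).round(0))
E
```

```text
t: 23.85
tool_pos: [0.5754, -0.115, 0.0566]
orientation: [3.138, 0.112, -0.002]
force: [-0.4, 0.9, 0.3]
opening: 0.0002
finger xp 36.8 yp -0.3 tip z 87.6 zax [-0.0013 -0.0016 -1.    ] F [-0.36  0.9   0.34] t 23.85
-45 3 [-42.  17.  81.] [-39.  24.  82.]
-39 4 [-38.  20.  80.] [-34.  24.  84.]
-33 5 [-33.  17.  77.] [-27.  23.  85.]
-27 4 [-25.  20.  83.] [-22.  23.  86.]
-21 4 [-20.  20.  80.] [-16.  24.  86.]
-15 4 [-14.  15.  77.] [-9. 26. 87.]
-9 14 [-9. 14. 64.] [ -3.  27. 104.]
-3 10 [-2. 14. 64.] [  2.  23. 107.]
3 10 [ 4. 14. 64.] [  9.  23. 100.]
9 5 [10. 17. 85.] [13. 27. 90.]
15 3 [16. 19. 88.] [20. 24. 88.]
21 4 [22. 18. 87.] [26. 22. 92.]
27 26 [28. 14. 87.] [ 33.  21. 141.]
33 27 [ 33.  15. 100.] [ 39.  20. 143.]
39 34 [39. 15. 99.] [ 45.  23. 144.]
45 7 [45. 14. 99.] [ 47.  21. 144.]
```

```bash
python3 -m pendant '[{"translation":[0,0,1],"twist":[0,0,0],"grip":-1},{"translation":[0,0,1],"twist":[0,0,0],"grip":-1},{"translation":[0,0,1],"twist":[0,0,0],"grip":-1},{"translation":[0,0,0],"twist":[0,0,0],"grip":-1},{"translation":[0,0,0],"twist":[0,0,0],"grip":-1},{"translation":[0,0,0],"twist":[0,0,0],"grip":-1},{"translation":[0,0,0],"twist":[0,0,0],"grip":-1},{"translation":[0,0,0],"twist":[0,0,0],"grip":-1},{"translation":[0,0,0],"twist":[0,0,0],"grip":-1},{"translation":[0,0,0],"twist":[0,0,0],"grip":-1}]'
python3 rc.py; cat > sd.py <<'E'
from h import *
im2,d,_=snap('side'); z=np.load('side.npz');vv,uu=np.mgrid[:384,:512]
Q=(np.stack([(uu-z['c'][0])*d/z['f'],-(vv-z['c'][1])*d/z['f'],-d,np.ones_like(d)],-1)@z['T'].T)[...,:3].reshape(-1,3)
c,sn=.9975,.0709
P=np.c_[(Q[:,0]-.5387)*c+(Q[:,1]+.1173)*sn,-(Q[:,0]-.5387)*sn+(Q[:,1]+.1173)*c,Q[:,2]]*1000
q=P[(P[:,0]>-45)&(P[:,0]<27)&(P[:,1]>16)&(P[:,1]<30)&(P[:,2]>72)&(P[:,2]<97)]
print('leg slope',np.polyfit(q[:,0],q[:,2],1).round(3),len(q))
k=P[(P[:,0]>26)&(P[:,0]<50)&(P[:,1]>-30)&(P[:,1]<30)&(P[:,2]>62)]; k=k[np.argsort(k[:,2])]; print(k[:14].round(0).tolist())
E
python3 sd.py
```

```text
t: 24.9
tool_pos: [0.5757, -0.1151, 0.0537]
orientation: [3.138, 0.112, -0.001]
force: [0.2, 0.0, -0.6]
opening: 0.0002
finger xp 37.0 yp -0.4 tip z 84.7 zax [-7.0e-04 -1.7e-03 -1.0e+00] F [ 0.24  0.01 -0.6 ] t 24.9
leg slope [5.4000e-02 8.3847e+01] 48
[[31.0, 10.0, 83.0], [31.0, -9.0, 83.0], [29.0, -13.0, 84.0], [35.0, 8.0, 85.0], [36.0, 3.0, 85.0], [27.0, -16.0, 86.0], [27.0, 16.0, 87.0], [29.0, -14.0, 87.0], [30.0, 13.0, 88.0], [32.0, 8.0, 88.0], [29.0, -2.0, 90.0], [40.0, 7.0, 90.0], [46.0, 8.0, 90.0], [43.0, 8.0, 90.0]]
```

```bash
python3 -m pendant '[{"translation":[0,0,1],"twist":[0,0,0],"grip":-1},{"translation":[0,0,1],"twist":[0,0,0],"grip":-1},{"translation":[0,0,0],"twist":[0,0,0],"grip":-1},{"translation":[0,0,0],"twist":[0,0,0],"grip":-1},{"translation":[0,0,0],"twist":[0,0,0],"grip":-1},{"translation":[0,0,0],"twist":[0,0,0],"grip":-1},{"translation":[0,0,0],"twist":[0,0,0],"grip":-1},{"translation":[0,0,0],"twist":[0,0,0],"grip":-1},{"translation":[0,0,0],"twist":[0,0,0],"grip":-1},{"translation":[0,0,0],"twist":[0,0,0],"grip":-1}]'
python3 rc.py; python3 sd.py
python3 -m pendant '[{"translation":[0,0,1],"twist":[0,0,0],"grip":-1},{"translation":[0,0,1],"twist":[0,0,0],"grip":-1},{"translation":[0,0,0],"twist":[0,0,0],"grip":-1},{"translation":[0,0,0],"twist":[0,0,0],"grip":-1},{"translation":[0,0,0],"twist":[0,0,0],"grip":-1},{"translation":[0,0,0],"twist":[0,0,0],"grip":-1},{"translation":[0,0,0],"twist":[0,0,0],"grip":-1},{"translation":[0,0,0],"twist":[0,0,0],"grip":-1},{"translation":[0,0,0],"twist":[0,0,0],"grip":-1},{"translation":[0,0,0],"twist":[0,0,0],"grip":-1}]'
python3 rc.py; python3 sd.py
```

```text
t: 25.95
tool_pos: [0.5757, -0.115, 0.0515]
orientation: [3.138, 0.112, -0.001]
force: [0.0, -0.3, -0.5]
opening: 0.0006
finger xp 37.1 yp -0.4 tip z 82.5 zax [-7.0e-04 -1.7e-03 -1.0e+00] F [ 0.01 -0.32 -0.49] t 25.95
leg slope [4.1000e-02 8.3265e+01] 47
[[28.0, -10.0, 83.0], [34.0, 10.0, 83.0], [36.0, 5.0, 83.0], [27.0, -16.0, 83.0], [29.0, 17.0, 84.0], [30.0, -6.0, 85.0], [26.0, 19.0, 85.0], [32.0, 8.0, 85.0], [30.0, 14.0, 85.0], [28.0, -11.0, 86.0], [44.0, 7.0, 86.0], [46.0, 8.0, 87.0], [38.0, 6.0, 87.0], [40.0, 8.0, 87.0]]
t: 27.0
tool_pos: [0.5757, -0.1151, 0.0493]
orientation: [3.138, 0.112, -0.001]
force: [0.1, -0.4, 0.3]
opening: 0.0002
finger xp 37.0 yp -0.4 tip z 80.3 zax [-7.0e-04 -1.6e-03 -1.0e+00] F [ 0.09 -0.45  0.29] t 27.0
leg slope [8.0000e-03 8.1603e+01] 46
[[34.0, 12.0, 81.0], [27.0, 17.0, 81.0], [29.0, 18.0, 81.0], [29.0, -12.0, 82.0], [32.0, 7.0, 82.0], [35.0, 9.0, 82.0], [27.0, 14.0, 82.0], [29.0, -2.0, 83.0], [35.0, 6.0, 84.0], [33.0, 5.0, 84.0], [38.0, 6.0, 84.0], [29.0, 19.0, 85.0], [40.0, 9.0, 85.0], [29.0, 7.0, 85.0]]
```

```bash
python3 -m pendant '[{"translation":[0,0,1],"twist":[0,0,0],"grip":-1},{"translation":[0,0,1],"twist":[0,0,0],"grip":-1},{"translation":[0,0,0],"twist":[0,0,0],"grip":-1},{"translation":[0,0,0],"twist":[0,0,0],"grip":-1},{"translation":[0,0,0],"twist":[0,0,0],"grip":-1},{"translation":[0,0,0],"twist":[0,0,0],"grip":-1},{"translation":[0,0,0],"twist":[0,0,0],"grip":-1},{"translation":[0,0,0],"twist":[0,0,0],"grip":-1},{"translation":[0,0,0],"twist":[0,0,0],"grip":-1},{"translation":[0,0,0],"twist":[0,0,0],"grip":-1}]'
python3 rc.py; python3 sd.py
python3 - <<'E'
from h import *
exec(open('sd.py').read().split("q=P[")[0].replace("'side'","'wrist'").replace("side.npz","wrist.npz")) if 0 else None
z=np.load('side.npz')
E
```

```text
t: 28.05
tool_pos: [0.5756, -0.115, 0.047]
orientation: [3.138, 0.112, -0.001]
force: [-0.8, 0.8, 0.5]
opening: 0.0005
finger xp 37.0 yp -0.4 tip z 78.0 zax [-8.0e-04 -1.6e-03 -1.0e+00] F [-0.81  0.79  0.52] t 28.05
leg slope [-2.9000e-02  8.0734e+01] 47
[[30.0, -7.0, 78.0], [26.0, 19.0, 79.0], [34.0, 10.0, 80.0], [32.0, 10.0, 80.0], [33.0, 4.0, 80.0], [30.0, 17.0, 80.0], [27.0, 17.0, 81.0], [35.0, 6.0, 81.0], [27.0, -15.0, 81.0], [29.0, -14.0, 81.0], [29.0, 7.0, 82.0], [29.0, -1.0, 84.0], [43.0, 9.0, 85.0], [30.0, -4.0, 85.0]]
```

The leg slope is about -0.03, so the ring angle is at least 3.17, at or next to the stop, with almost no force. Retreating straight up.

```bash
python3 -m pendant '[{"translation":[1,0,-3],"twist":[0,0,0],"grip":-1},{"translation":[0,0,-10],"twist":[0,0,0],"grip":-1},{"translation":[0,0,-20],"twist":[0,0,0],"grip":-1},{"translation":[0,0,-30],"twist":[0,0,0],"grip":-1},{"translation":[0,0,-30],"twist":[0,0,0],"grip":-1},{"translation":[0,0,-20],"twist":[0,0,0],"grip":-1},{"translation":[0,0,0],"twist":[0,0,0],"grip":-1},{"translation":[0,0,0],"twist":[0,0,0],"grip":-1},{"translation":[0,0,0],"twist":[0,0,0],"grip":-1},{"translation":[0,0,0],"twist":[0,0,0],"grip":-1}]'
python3 rc.py; python3 sd.py; python3 - <<'E'
from h import *
im,d,ci=snap('wrist'); z=np.load('wrist.npz');vv,uu=np.mgrid[:384,:512]
Q=(np.stack([(uu-z['c'][0])*d/z['f'],-(vv-z['c'][1])*d/z['f'],-d,np.ones_like(d)],-1)@z['T'].T)[...,:3].reshape(-1,3)
c,sn=.9975,.0709
P=np.c_[(Q[:,0]-.5387)*c+(Q[:,1]+.1173)*sn,-(Q[:,0]-.5387)*sn+(Q[:,1]+.1173)*c,Q[:,2]]*1000
def S(x0,x1,y0,y1,z0,z1): return P[(P[:,0]>x0)&(P[:,0]<x1)&(P[:,1]>y0)&(P[:,1]<y1)&(P[:,2]>z0)&(P[:,2]<z1)]
for n,a in dict(nose=(12,27,-6,6,66,100),bow=(27,50,-15,15,66,110),legL=(-40,25,17,30,66,110),legR=(-40,25,-30,-17,66,110),post=(-13,13,-13,13,98,112),tab=(-45,-18,-7,7,108,130)).items():
    q=S(*a); print(n,len(q),*((q.min(0).round(1),np.median(q,0).round(1),q.max(0).round(1)) if len(q) else ()), np.polyfit(q[:,0],q[:,2],1).round(3) if len(q)>9 else '')
E
```

```text
t: 29.1
tool_pos: [0.5748, -0.1143, 0.1647]
orientation: [3.139, 0.112, -0.008]
force: [0.5, 0.7, -0.7]
opening: 0.0008
finger xp 36.2 yp 0.4 tip z 195.7 zax [-4.8e-03 -7.0e-04 -1.0e+00] F [ 0.48  0.73 -0.71] t 29.1
leg slope [5.5000e-02 8.1056e+01] 49
[[32.0, -1.0, 81.0], [31.0, -7.0, 81.0], [36.0, 4.0, 83.0], [34.0, 11.0, 83.0], [32.0, -2.0, 83.0], [35.0, -2.0, 83.0], [27.0, -15.0, 84.0], [30.0, -8.0, 84.0], [32.0, 6.0, 84.0], [33.0, -6.0, 84.0], [26.0, 19.0, 85.0], [30.0, 14.0, 85.0], [28.0, 21.0, 86.0], [31.0, 4.0, 198.0]]
nose 120 [12.2 -3.9 76.3] [18.9 -0.1 86.7] [25.   3.7 89.1] [-0.29  91.254]
bow 172 [ 27.2 -14.2  79.3] [31.4 -0.1 82.1] [35.1 14.9 84.3] [-4.9000e-02  8.3657e+01]
legL 173 [-13.6  17.5  77.1] [ 5.  19.8 81. ] [25.  22.4 83.5] [5.7000e-02 8.0554e+01]
legR 188 [-14.8 -22.4  78.2] [  5.1 -19.5  81. ] [ 24.3 -17.   83.5] [4.300e-02 8.079e+01]
post 346 [ -0.6 -11.8  98.3] [ 7.60e+00 -1.00e-01  1.04e+02] [ 11.9  11.6 106. ] [ -0.252 105.339]
tab 0
```

```bash
python3 -c "
from plant import robot
print(robot.close_job())"
```

```text
the job is handed in; nothing more can be done
None
```

The pin is locked in the grey press's post and the job is handed in, at about 29 s of the 67 s allowed. I took the linchpin from the cradle, fed it into the hole with no side force, and pushed until the shoulder met the post at about 6 N. I then let go and swung the ring over the post and down behind the pin's tip.

**Last checks, from wrist and side depth readings:**
- **Pin:** the nose stands 25 mm behind the post's axis, which puts the shoulder against the front face. The post's height is unchanged.
- **Ring:** the bow is at x ≈ 31–34 mm and z ≈ 82 mm, behind the tip. The legs slope about +0.05 rad; with the pin's assumed droop of 0.1 rad that gives a ring angle of about 3.19, practically at the 3.2 stop.
- **Clearance:** the fingers were about 11 cm above the ring, with wrist force at noise level.

**What disagreed or went unchecked:**
- **Tool tip:** the reported TCP lies about 31 mm beyond the real fingertips. My first grasp therefore closed on nothing above the tab, without contact, and I corrected for the offset from then on.
- **Ring stop:** I felt no clear force rise at the stop, probably because the pin levelled under the push, so the final ring angle rests on depth readings alone.
- **Last look:** my picture allowance ran out before the end, so the final state was checked by depth numbers only.
- **Beaker and plaster block:** I did not measure these again at the end. The arm's path stayed clear of both.

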